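Wind the sliding tray back with the loose crank

TASK

Take the loose crank off the mat, fit its square socket fully home on the leaning square shaft of the winder, and wind it clockwise (seen looking down onto the shaft) by its knob for the two-odd full turns it takes to bring the sliding tray right back against its rear bumpers. Leave the crank seated on the shaft, never push the tray by hand, and leave the other fittings where they lie.

Things in the scene. Friction and masses are not known exactly. Their poses are not given: they have to be found in the camera images.
- crank: Loose crank, 0.27 kg, lying socket down on the mat. Origin: centre of the hub's underside; z up out of the hub's top, x along the arm to the knob. Steel hub 28 x 28 mm, 52 mm tall, sides square to x and y; a 16 mm square socket, 34 mm deep with 2 mm chamfer, opens in its underside. Aluminium arm 16 mm wide from the hub's +x face to x = 66 mm, at heights 36 to 44 mm.
- knob_mid (a point): Centre of the crank's round wooden knob, 55 mm along the crank's x and 64.5 mm above its underside; axes as the crank's. The knob is 18 mm across and 40 mm long (heights 44.5 to 84.5 mm) and spins freely, so it can be held while the arm goes round.
- shaft_seat (a point): Foot of the winder's square, greased shaft, middle of the flat round face (48 mm across) that the hub's underside must rest on. z points out along the shaft, leaning 30 degrees from vertical to the drawer's front (robot side); x, y are square to its flats and turn with it. Shaft 14 mm square for 24 mm, then 12 mm, then 9 mm square at the tip, 32 mm up. The crank fits in any of the four quarter turns.
- shaft (a joint): Angle of the square shaft, rad, growing clockwise as seen looking down onto its end. It starts between 0 and 1.5 and stops hard at 14.1, where the tray is at its bumpers. It stays where it is left; turning it takes about 0.1 N m (some 2 N at the knob).
- tray (a joint): Travel of the tray to the rear, m: 0.0078 per rad of the shaft (49 mm a turn), geared to it; reaches 0.110 at the rear bumpers.
- tray_front (a point): Middle of the top of the front edge of the shallow steel tray (165 x 400 mm, 26 mm high, underside 54 mm above the drawer's underside) which runs on two slides over the mat; x points to the rear, the way it is wound.
- drawer: Grey steel drawer pan, 510 x 650 mm with 32 mm walls and a ribbed rubber mat (top 8 mm above the table). Fixed. Origin on its underside; x to the rear, y to the left; it reaches from x = -240 to 270 and y = -290 to 360 mm. The tray covers y = -85 to 315 mm.
- winder: Winder head clamped on the drive bar at the right of the pan (fixed): grey housing 80 x 64 x 55 mm with the leaning shaft. Origin: centre of its underside, on the mat, 88 mm under the shaft's foot; x to the rear.
- banjo: Bystander: brass banjo fitting on the mat, round eye 28 mm across, 14 mm high, stem to 38 mm along its x.
- thumb_nut: Bystander: knurled aluminium thumb nut on the mat, 28 mm across, 18 mm high.
- pipe_cap: Bystander: chrome pipe cap, 34 mm across, 26 mm high, on the mat under the tray.
- spigot: Bystander: grey plastic spigot adapter, 34 mm across, 36 mm high, on the mat under the tray.
- hose_tail: Bystander: brass barbed hose tail, 24 mm across, 32 mm high, standing on the mat in the front right corner.
- spanner: Bystander: steel spanner 150 mm long lying on the mat under the tray.
There are look-alikes about, which are no part of the job. Of the things like the crank, leave any that is green, orange or red; of the rest the larger one is meant.

How it is judged (in metres and radians):
On the way, in this order (a step that is already met when the one before it is completed fails the run):
1. the crank is fully home on the square shaft before any winding (distance between crank and shaft_seat below 0.005 m and angle between the z axis of crank and the z axis of shaft_seat, either way round below 0.15 rad and value of joint shaft below 2.3 rad), for 0.2 s.
2. the crank, still on the shaft, has been wound about a full turn (distance between crank and shaft_seat below 0.01 m and value of joint shaft between 6.6 and 11 rad), for 0.05 s.
At the end, for the whole second after the job is handed in: The tray is within 6 mm of its rear bumpers (travel over 104 of 110 mm) and the crank sits on the shaft, its hub's underside within 7 mm of the seat and within 0.15 rad of square to it, at rest and let go (value of joint tray above 0.104 m and distance between crank and shaft_seat below 0.007 m and angle between the z axis of crank and the z axis of shaft_seat, either way round below 0.15 rad and linear speed of crank below 0.02 m/s); the robot touches nothing.
It fails at once if the tray is pushed directly by the robot (over 4 N) (contact force between any of the arm, the fingers and tray above 4 N).
It fails at once if a bystander fitting is moved more than 25 mm (distance of any of banjo, thumb_nut, pipe_cap, spigot, hose_tail, spanner from where it was at the start of the episode above 0.025 m).
It also fails if it takes over 72 s, if anything falls off the work surface, if the arm or the gripper's body presses on something with over 40 N, if the wrist force passes 120 N, or if a joint passes its speed limit or range.

ROBOT

A 6-joint arm with a two-finger parallel gripper is mounted at the origin on the work surface. World frame = base frame: x ahead of the robot, y to its left, z up, the work surface at z = 0. Lengths are in m, angles in degrees, forces in N, time in s.
With the tool pointing down it reaches from about 0.325 to 0.85 m from the base axis. Payload 15.5 kg.
Tool frame: the origin (TCP) lies at the very end of the fingers, on their centre line; the grasp point (between the pads) lies arm.grip_depth behind it (arm.grip_depth is the distance from the TCP to the grasp point, in m); z points along the fingers, y is the direction in which the jaws open and shut (so a half turn about z gives the same grasp; the last joint's range is limited). The gripper opens to 91 mm and grips with 3 to 60 N. Pads are 32 mm wide; open, the fingers measure 118 mm over their backs; the gripper's body (76 mm by 178 mm) begins 60 mm behind the grasp point.
Start: joints at [69.643, 28.281, 77.091, -0, 74.628, -5.472], TCP at [0.161, 0.604, 0.193] pointing down, gripper open.
Joint ranges: [-166.48, 166.48], [-47.26, 123.95], [12.59, 153.08], [-70.14, 250.14], [6.76, 159.57], [-176.63, 176.63]. Speed limits (degrees/s): [108.29, 108.29, 147.25, 172.46, 172.46, 172.46].

INTERFACE

Orientations are given as a 3x3 rotation matrix whose columns are the frame's x, y, z axes.
In Python, from rig import arm gives the robot as it stands. Calls block until the motion is done:
- arm.move_to(position, orientation): joint-space move of the TCP to a pose.
- arm.move_l(position, orientation=None, feed=0.15): straight line of the TCP; orientation=None keeps the orientation; feed is the mean speed in m/s.
- arm.move_joints(angles): joint-space move.
- arm.grip(opening): finger opening in m; the grip force is fixed at half the most; returns when the fingers have stopped.
- arm.sleep(seconds).
- arm.solve_ik(position, orientation): joint angles nearest the present ones, or None.
- arm.snapshot(name): name is "scene" or "top"; returns the picture (480x640x3 uint8, red, green, blue); there is no depth.
- arm.get_calibration(name): a dict with "intrinsics" (3x3 intrinsics, pixels), "cam_to_world" (4x4, takes a point from camera to world coordinates). Camera axes: x right, y down, z forward; pixel columns grow to the right and rows downward; lengths in m; the calibration is good to about 2 mm. A picture is of the moment at which its call begins. get_calibration takes no time and is no camera call.
A pose or a line that the arm cannot do raises arm.Unreachable and nothing moves.
- arm.sign_off(): hands the job in, once; it reports no verdict.
Readings, each from a call of its own:
- arm.current_t(): time.
- arm.current_joint_positions(): joint angles.
- arm.current_dq(): joint speeds.
- arm.current_tau(): joint torques, N m.
- arm.current_ee_pos(): TCP position.
- arm.current_tool_rot(): TCP orientation.
- arm.current_force(): force on the tool from outside, world axes, zero at the start.
- arm.current_torque(): the same for the moment, N m.
- arm.current_width(): finger opening in m.
Only numpy, scipy, OpenCV 4.12 (cv2) and the standard library are available. Lean on these libraries where they do the work, as an engineer would, in place of code of your own. Each camera call takes 0.05 s, during which the arm holds its last target.

## Working session

There is one attempt and no reset: what is moved stays moved. The work goes in short steps, each a Python script; the robot and the scene stay as the last script left them, time stands still between calls to the robot, and variables do not carry over. Pictures are saved under pics/ and viewed, and the job is handed in when it is done.

```bash
ls; mkdir -p pics
python3 - <<'E'
from rig import arm
import cv2,numpy as np
for n in("scene","top"):
    im=arm.snapshot(n);cv2.imwrite(f"pics/{n}0.png",im[:,:,::-1]);c=arm.get_calibration(n)
    print(n,np.round(c["intrinsics"],2).tolist(),np.round(c["cam_to_world"],4).tolist())
print(arm.grip_depth,arm.current_t(),arm.current_tool_rot(),arm.current_width())
E
```

```text
pics
scene [[557.94, 0.0, 318.6], [0.0, 557.94, 237.71], [0.0, 0.0, 1.0]] [[0.6447, 0.5482, -0.5327, 1.1363], [0.7642, -0.4801, 0.4307, -0.3833], [-0.0196, -0.6848, -0.7285, 0.9087], [0.0, 0.0, 0.0, 1.0]]
top [[591.09, 0.0, 318.84], [0.0, 591.09, 245.5], [0.0, 0.0, 1.0]] [[0.0049, -0.9983, 0.0574, 0.4192], [-0.9998, -0.0038, 0.0194, 0.0753], [-0.0191, -0.0575, -0.9982, 1.663], [0.0, 0.0, 0.0, 1.0]]
0.0188 0.1 [[-9.66431781e-01  2.56923067e-01 -3.88139611e-04]
 [ 2.56923334e-01  9.66431261e-01 -1.00855565e-03]
 [ 1.15989043e-04 -1.07442236e-03 -9.99999416e-01]] 0.09146611293805315
```

View pics/scene0.png

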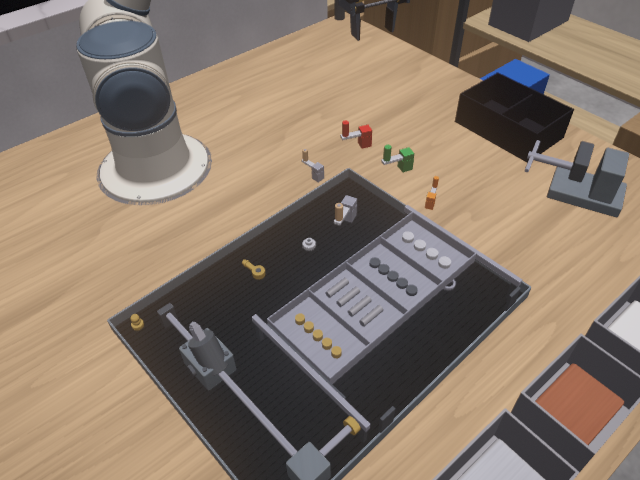

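View pics/top0.png

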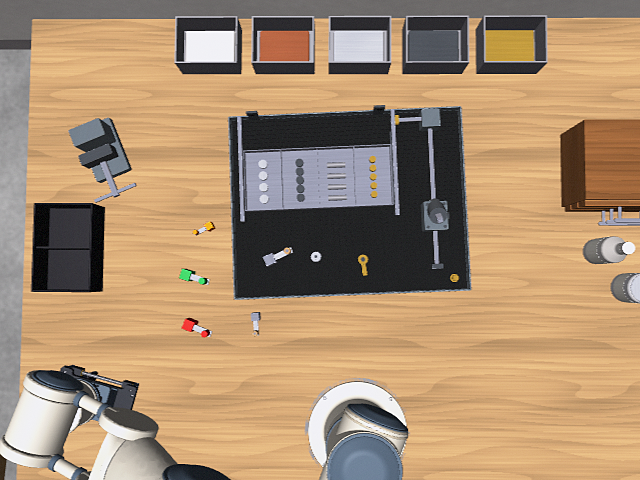

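Crank-like things (top view): grey with a wooden knob on the mat (278,256), a smaller grey one outside the pan (256,322), green (194,277), red (196,327) and orange (203,229). The larger grey one on the mat fits the description; I'll check it in close crops.

Run:
```python
import cv2,numpy as np
t=cv2.imread("pics/top0.png");s=cv2.imread("pics/scene0.png")
a=cv2.resize(t[240:270,258:298],(400,300),interpolation=cv2.INTER_CUBIC)
b=cv2.resize(t[185:245,410:490],(400,300),interpolation=cv2.INTER_CUBIC)
c=cv2.resize(s[190:235,320:380],(400,300),interpolation=cv2.INTER_CUBIC)
d=cv2.resize(s[315:390,170:270],(400,300),interpolation=cv2.INTER_CUBIC)
cv2.imwrite("pics/crops0.png",np.vstack([np.hstack([a,b]),np.hstack([c,d])]))
```

```text
(no output)
```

View pics/crops0.png

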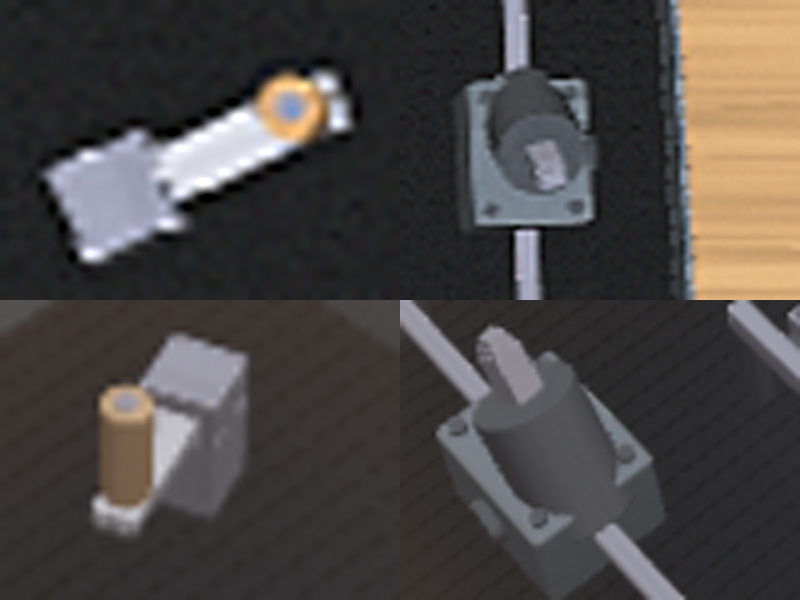

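The crops confirm it: a grey steel hub with an aluminium arm and wooden knob, the larger of the two grey ones. Next I'll take close views for measuring.

Run:
```python
import cv2,numpy as np
t=cv2.imread("pics/top0.png");s=cv2.imread("pics/scene0.png")
def crop(im,x,y,w,h,k,g=1):
    c=cv2.resize(im[y:y+h,x:x+w],(w*k,h*k),interpolation=cv2.INTER_CUBIC)
    c=np.clip(255*(c/255.)**.7,0,255).astype(np.uint8)
    for i in range(0,w,5):
        cv2.line(c,(i*k,0),(i*k,6),(0,255,255),1)
        cv2.putText(c,str(x+i),(i*k,16),0,.35,(0,255,255),1)
    for i in range(0,h,5):
        cv2.line(c,(0,i*k),(6,i*k),(0,255,255),1);cv2.putText(c,str(y+i),(8,i*k+4),0,.35,(0,255,255),1)
    return c
a=crop(t,420,195,32,40,12);b=crop(s,183,318,32,40,12)
cv2.imwrite("pics/wind0.png",np.hstack([a,b]))
a=crop(t,258,238,40,30,10);b=crop(s,325,190,40,30,10)
cv2.imwrite("pics/crank0.png",np.hstack([a,b]))
```

```text
(no output)
```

View pics/wind0.png

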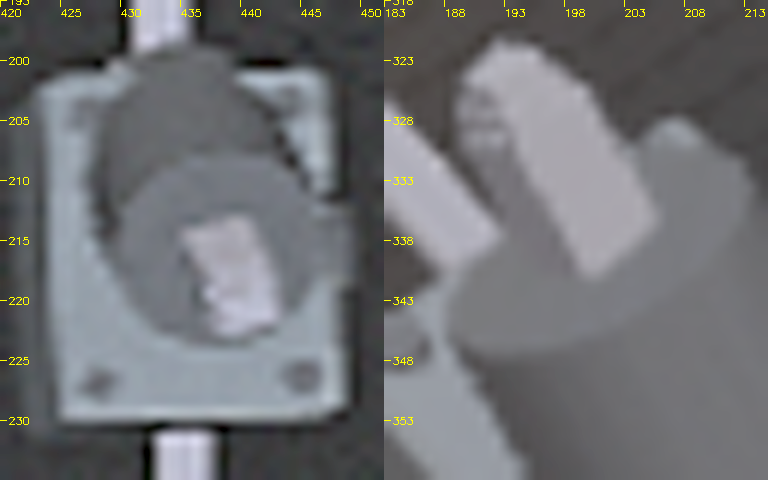

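View pics/crank0.png

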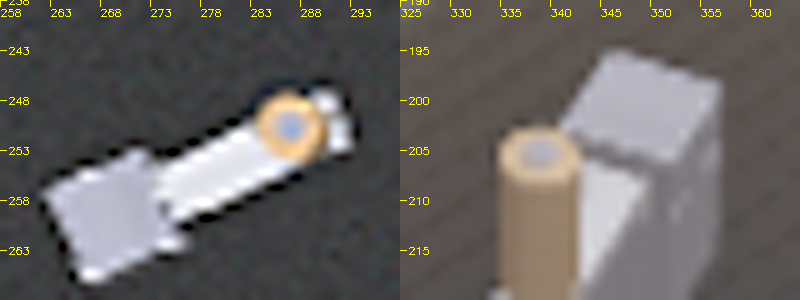

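```bash
cat > h.py <<'E'
import numpy as np,cv2,os
from rig import arm
C={n:arm.get_calibration(n) for n in("scene","top")}
def ray(n,u,v):
    K=np.array(C[n]["intrinsics"]);T=np.array(C[n]["cam_to_world"])
    d=T[:3,:3]@np.linalg.solve(K,[u,v,1.]);return T[:3,3],d/np.linalg.norm(d)
def cast(n,u,v,z):
    o,d=ray(n,u,v);return o+d*(z-o[2])/d[2]
def proj(n,P):
    K=np.array(C[n]["intrinsics"]);T=np.array(C[n]["cam_to_world"])
    q=K@(T[:3,:3].T@(np.asarray(P)-T[:3,3]));return q[:2]/q[2]
def tri(obs):
    A=np.zeros((3,3));b=np.zeros(3)
    for n,u,v in obs:
        o,d=ray(n,u,v);M=np.eye(3)-np.outer(d,d);A+=M;b+=M@o
    P=np.linalg.solve(A,b);return P,[np.round(proj(n,P)-[u,v],2).tolist() for n,u,v in obs]
def snap(n,k=6):
    return np.mean([arm.snapshot(n).astype(float) for _ in range(k)],0)[:,:,::-1].astype(np.uint8)
def crop(im,x,y,w,h,k,g=.7):
    c=cv2.resize(im[y:y+h,x:x+w],(w*k,h*k),interpolation=cv2.INTER_CUBIC)
    c=np.clip(255*(c/255.)**g,0,255).astype(np.uint8)
    for i in range(0,w,5):
        cv2.line(c,(i*k,0),(i*k,6),(0,255,255),1);cv2.putText(c,str(x+i),(i*k,16),0,.35,(0,255,255),1)
    for i in range(0,h,5):
        cv2.line(c,(0,i*k),(6,i*k),(0,255,255),1);cv2.putText(c,str(y+i),(8,i*k+4),0,.35,(0,255,255),1)
    return c
E
python3 - <<'E'
from h import *
t=snap("top");s=snap("scene");cv2.imwrite("pics/topA.png",t);cv2.imwrite("pics/sceneA.png",s)
# pan outline vs wood: wood has b much lower than r
m=((t[:,:,2].astype(int)-t[:,:,0])<40).astype(np.uint8)
m[:95]=0;m[305:]=0;m[:,:222]=0;m[:,480:]=0
m=cv2.morphologyEx(m,cv2.MORPH_CLOSE,np.ones((9,9)))
c=max(cv2.findContours(m,0,1)[0],key=cv2.contourArea)[:,0].astype(float)
W=np.array([cast("top",u,v,.032)[:2] for u,v in c])
r=cv2.minAreaRect((W*1000).astype(np.float32));print(r)
# robust per side line
ce=np.array(r[0])/1000
box=cv2.boxPoints(r)/1000
for i in range(4):
    a,b=box[i],box[(i+1)%4];d=(b-a);L=np.linalg.norm(d);d/=L;n=np.array([-d[1],d[0]])
    q=(W-a)@d;e=(W-a)@n;k=(abs(e)<.008)&(q>.03)&(q<L-.03)
    vx,vy,x0,y0=cv2.fitLine(W[k].astype(np.float32),cv2.DIST_HUBER,0,.01,.01).ravel()
    print(k.sum(),a,b,"ang",np.degrees(np.arctan2(vy,vx))%90,"mean",x0,y0)
g=cv2.cvtColor(s,cv2.COLOR_BGR2GRAY);gt=cv2.cvtColor(t,cv2.COLOR_BGR2GRAY)
print(gt[198:236,424:452:1])
np.set_printoptions(linewidth=250)
print(gt[200:232,424:452])
cv2.imwrite("pics/w1.png",np.hstack([crop(t,424,196,26,34,15),crop(s,184,318,26,34,15)]))
E
```

```text
((640.478271484375, 27.6539306640625), (526.1432495117188, 654.3251953125), 2.5935962200164795)
216 [0.36287156 0.34257704] [ 0.39248067 -0.3110779 ] ang 2.5875778 mean 0.379155 0.014142844
168 [ 0.39248067 -0.3110779 ] [ 0.918085   -0.28726918] ang 2.5586083 mean 0.653603 -0.2977632
29 [ 0.918085   -0.28726918] [0.88847584 0.36638573] ang 2.6351852 mean 0.89547837 0.1864157
166 [0.88847584 0.36638573] [0.36287156 0.34257704] ang 2.6089735 mean 0.624172 0.35305214
[[36 35 34 ... 31 25 30]
 [32 32 24 ... 35 35 34]
 [28 25 26 ... 32 33 32]
 ...
 [28 32 34 ... 34 31 34]
 [38 35 36 ... 34 33 32]
 [34 36 34 ... 34 36 34]]
[[ 28  25  26  23  18 113  95  68  68  70  72  73  71  71  69  45  17  11  13  13  45  57  37  29  34  32  33  32]
 [ 54  91 103 106 116 123 117  85  71  72  72  73  71  69  67  76 136 154 149 149 149 149 107  49  30  34  35  33]
 [133 140 140 130 135 129  87  66  72  73  72  72  72  70  67  62  67 104 126 100  90 130 120  62  28  34  28  25]
 [125 126  95  81  89  72  64  69  73  74  73  74  72  71  69  65  57  47  75  88  83 103 109  64  27  32  35  36]
 [125 117  91  
[... 2505 characters left out ...]
  33  35]
 [ 66 122 128  95  77  95 123 132 131 129 129 131 131 131 130 131 130 131 132 106  83  80  88 145  94  22  33  34]
 [ 58 120 108  80  78 108 129 133 131 129 130 132 132 132 131 131 131 132 132 135  98  85 113 157  99  22  30  34]
 [ 55 121 140 129 113 128 134 134 132 131 130 132 132 132 131 133 134 133 134 135 139 139 140 156  95  26  32  35]
 [ 55 124 145 144 144 143 144 144 156 158 154 150 147 148 152 153 148 143 139 134 133 111 103  57  21  28  32  34]
 [ 47  41  44  43  39  32  30  24  12   4  31  38  39  19   6  24  31  30  30  31  28  28  26  29  31  34  34  34]
 [ 43  44  43  39  39  38  39  37  29 165 188 178 188 114  25  33  33  32  33  30  30  32  35  33  34  32  33  34]]
```

View pics/w1.png

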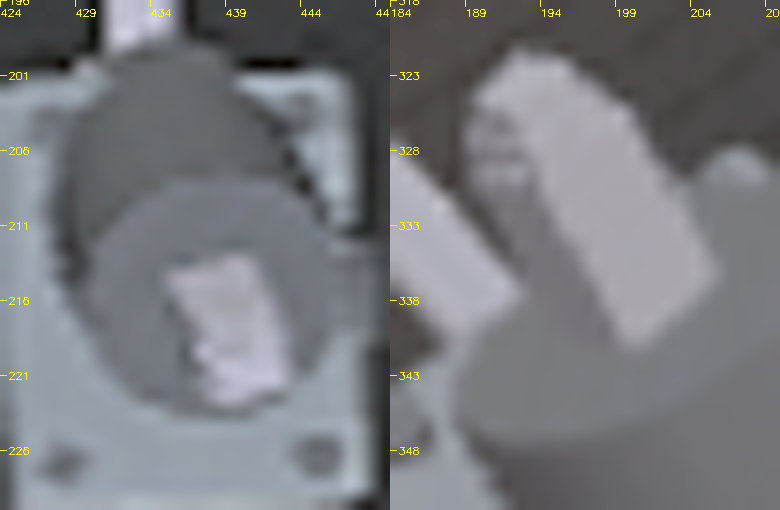

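Run:
```python
from h import *
from scipy.optimize import least_squares
s=cv2.imread("pics/sceneA.png");t=cv2.imread("pics/topA.png")
y=np.radians(2.59);a=np.array([-.5*np.cos(y),-.5*np.sin(y),np.cos(np.pi/6)]);print("axis",a)
pts=np.array([[432.8,209],[443.6,209],[430.9,211],[429.6,213],[428.7,216],[429.3,218],[430.4,220],[431.3,221],[432.3,222],[434.8,223],[440.8,223],[442.5,222],[444.5,220],[445.2,219],[445.7,218],[437,207.5],[435,207.6+.3]])
def res(p):
    c=np.array([p[0],p[1],.096]);o=[]
    for u,v in pts:
        O,d=ray("top",u,v);X=O+d*((c-O)@a)/(d@a);o.append(np.linalg.norm(X-c)-.024)
    return o
r=least_squares(res,cast("top",437.4,215.4,.096)[:2],loss="soft_l1",f_scale=.001);print(r.x,np.round(np.array(r.fun)*1e3,1))
c=np.array([*r.x,.096]);print("seat",c,proj("top",c),proj("scene",c),"tip scene",proj("scene",c+.032*a),proj("top",c+.032*a))
e1=np.cross(a,[0,1,0]);e1/=np.linalg.norm(e1);e2=np.cross(a,e1)
out=[]
for n,im,x0,y0 in(("top",t,424,196),("scene",s,184,318)):
    k=15;cr=crop(im,x0,y0,32,34,k)
    P=[((proj(n,c+.024*(np.cos(q)*e1+np.sin(q)*e2))-[x0,y0]+.5)*k).astype(int) for q in np.linspace(0,6.28,60)]
    cv2.polylines(cr,[np.array(P)],1,(0,0,255),1)
    for h in(0,.032): cv2.circle(cr,tuple(int(q) for q in (proj(n,c+h*a)-[x0,y0]+.5)*k),3,(0,255,0),-1)
    out.append(cr[:,:390])
cv2.imwrite("pics/w2.png",np.hstack(out))
```

```text
axis [-0.49948924 -0.02259432  0.8660254 ]
[ 0.59073877 -0.20997588] [-0.3 -1.6 -0.6 -0.3  0.5 -0.3 -0.7 -0.8 -0.4 -0.7  0.4 -0.  -0.9 -1.1
 -1.3 -1.1 -0.6]
seat [ 0.59073877 -0.20997588  0.096     ] [437.96439032 215.30021813] [200.13691959 339.25434831] tip scene [191.90630558 324.37501576] [440.22024204 220.25442287]
```

View pics/w2.png

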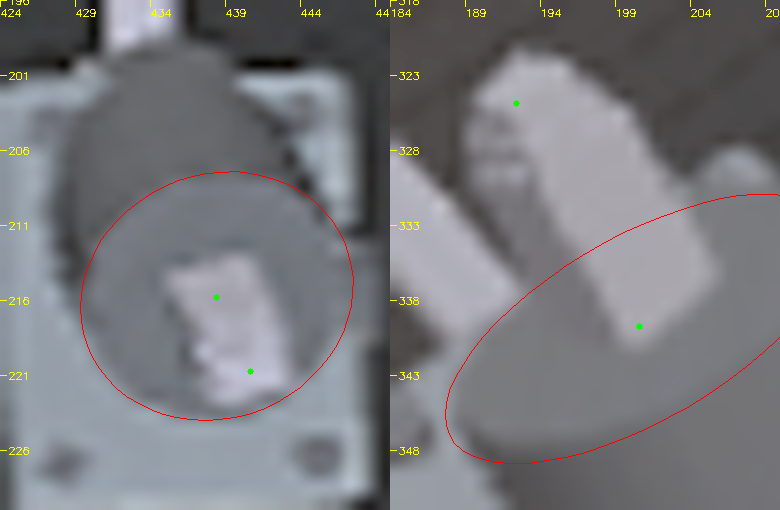

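Run:
```python
from h import *
np.set_printoptions(linewidth=260)
s=cv2.imread("pics/sceneA.png")
g=cv2.cvtColor(s,cv2.COLOR_BGR2GRAY)
print("     ",np.arange(184,218));
for r in range(319,354): print(r,g[r,184:218])
cv2.imwrite("pics/w3.png",crop(s,184,316,40,36,16,.5))
```

```text
[184 185 186 187 188 189 190 191 192 193 194 195 196 197 198 199 200 201 202 203 204 205 206 207 208 209 210 211 212 213 214 215 216 217]
319 [44 42 46 48 47 47 46 46 46 42 40 45 46 46 45 45 45 42 41 43 43 45 45 45 45 45 41 39 43 43 44 44 44 44]
320 [45 45 46 47 47 47 47 41 41 45 45 46 46 45 45 45 41 39 43 45 44 45 45 44 45 40 38 43 44 45 45 44 44 43]
321 [48 47 47 46 47 47 42 40 90 73 69 48 46 46 45 44 41 42 44 45 44 45 45 42 42 44 43 44 44 44 44 44 39 38]
322 [ 48  47  48  47  42  42  45  90 142 143 143 139  66  41  41  44  45  45  45  45  45  45  40  39  43  45  44  45  45  44  44  40  37  41]
323 [ 48  47  47  43  40  45  90 141 152 153 148 147 117  87  49  46  45  45  44  44  45  42  41  43  45  45  45  44  44  42  41  43  42  43]
324 [ 47  43  42  44  45  75 140 151 150 145 143 145 143 137  94  51  45  45  45  40  40  44  44  44  44  45  44  44  40  38  43  43  44  44]
325 [ 42  40  44  47  46  68 104 117 143 143 143 144 145 145 141 135  64  45  40  39  43  45  45  44  44  44  44  42  40  42  44  44  43  44]
326 [ 49  46  46  47  46  92 100  91 120 143 147 142 142 148 145 142  
[... 3205 characters left out ...]
121 124 127 128 121  86  54  52  53  56  60  63  66  68  70  74  75  76  77  80  82  82  82  83  82  84  82  83  84  84  83  81  78]
350 [129 128 128 127 127 127  91  53  51  53  55  58  61  65  67  69  72  74  76  77  79  81  82  82  82  83  84  83  82  82  84  84  82  79]
351 [128 128 128 127 127 127 120  85  53  52  54  56  60  63  67  68  70  73  75  76  78  80  81  82  81  82  83  84  83  82  84  85  83  81]
352 [125 129 128 127 127 126 126 119  61  50  53  54  58  61  65  68  69  71  74  76  77  78  81  82  82  82  82  84  83  82  83  84  84  82]
353 [121 125 128 128 127 126 125 126  86  54  52  54  56  59  63  66  68  70  74  75  76  78  80  82  82  82  83  82  84  82  82  83  83  83]
```

View pics/w3.png

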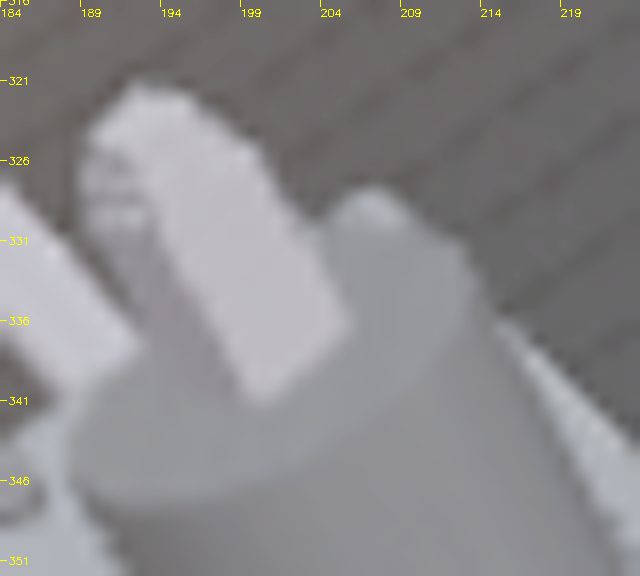

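```bash
cat > seat.py <<'E'
from h import *
from scipy.optimize import least_squares
s=cv2.imread("pics/sceneA.png");t=cv2.imread("pics/topA.png")
y=np.radians(2.59);a=np.array([-.5*np.cos(y),-.5*np.sin(y),np.cos(np.pi/6)])
T=[("top",*p) for p in [[432.8,209],[443.6,209],[430.9,211],[429.6,213],[428.7,216],[429.3,218],[430.4,220],[431.3,221],[432.3,222],[434.8,223],[440.8,223],[442.5,222],[444.5,220],[445.2,219],[445.7,218],[437,207.5],[435,207.9]]]
S=[("scene",*p) for p in [(190,346.5),(192,346.6),(195,346.5),(198,345.8),(200.5,345.2),(202.5,344.3),(204.3,343.3),(206,342.3),(207.3,341.3),(208.5,340.3),(210,339),(211,338),(212,337),(212.6,335),(213.2,333),(212.8,332),(212.3,331),(188.4,342.5),(187.8,344.5),(188,345),(188.7,346),(190,340)]]
def res(c,pts,R):
    o=[]
    for n,u,v in pts:
        O,d=ray(n,u,v);X=O+d*((c-O)@a)/(d@a);o.append(np.linalg.norm(X-c)-R)
    return o
c0=np.array([.591,-.21,.096])
for nm,pts in(("T",T),("S",S)):
    r=least_squares(lambda p:res(np.array([p[0],p[1],.096]),pts,p[2]),[.59,-.21,.024],loss="soft_l1",f_scale=.001);print(nm,r.x,np.abs(r.fun).max())
    o=proj(pts[0][0],[r.x[0],r.x[1],.096]);print("  px",o)
    if nm=="T":ot=o
    else: os_=o
print(tri([("top",*ot),("scene",*os_)]))
E
python3 seat.py
```

```text
T [ 0.59049158 -0.20955524  0.02330537] 0.001030154604616914
  px [437.80589832 215.39250489]
S [ 0.58981914 -0.20809505  0.02327447] 0.0012735715823575244
  px [200.7890046  338.29765472]
(array([ 0.59054778, -0.20883901,  0.09747092]), [[-0.17, -0.08], [-0.29, 0.04]])
```

```bash
cat >> seat.py <<'E'
c=np.array([.5904,-.2089,.0968])
ex=np.array([np.cos(y),np.sin(y),0]);e1=ex-a*(ex@a);e1/=np.linalg.norm(e1);e2=np.cross(a,e1)  # e1 rear-up, e2 left
def onp(n,u,v,h=0):
    O,d=ray(n,u,v);X=O+d*((c+h*a-O)@a)/(d@a);return np.array([(X-c)@e1,(X-c)@e2])*1e3
if __name__=="__main__":
  for nm,p in dict(B=(199.8,340.9),R=(205.3,336.0),L=(191.9,335.5)).items(): print(nm,onp("scene",*p))
  for nm,p in dict(tl=(434.6,213.8),tr=(440.4,213.0)).items(): print(nm,onp("top",*p))
  B,R,L=[onp("scene",*p) for p in [(199.8,340.9),(205.3,336.0),(191.9,335.5)]]
  for d in(R-B,L-B): print(np.linalg.norm(d),np.degrees(np.arctan2(d[1],d[0])))
  d=onp("top",440.4,213.0)-onp("top",434.6,213.8);print(np.linalg.norm(d),np.degrees(np.arctan2(d[1],d[0])))
  print("centre from RL",(R+L)/2)
E
python3 seat.py|tail -10
```

```text
(array([ 0.59054778, -0.20883901,  0.09747092]), [[-0.17, -0.08], [-0.29, 0.04]])
B [ 5.91010659 -4.30471535]
R [2.76721189 8.60696682]
L [-29.17726275  -3.85758733]
tl [4.98767315 8.18840369]
tr [ 6.59523329 -7.05887339]
13.288691563262988 103.68058785156144
35.09021816260959 179.26990361617095
15.331787499801184 -83.98139200154465
centre from RL [-13.20502543   2.37468974]
```

Run:
```python
from h import *
t=cv2.imread("pics/topA.png")
g=cv2.cvtColor(t,cv2.COLOR_BGR2GRAY);m=(g>85).astype(np.uint8);m[:238]=0;m[268:]=0;m[:,:258]=0;m[:,298:]=0
print(cv2.minAreaRect(cv2.findContours(m,0,1)[0][0]))
print("hub top",cast("top",269,259.1,.06),cast("scene",348.9,200.1,.06),tri([("top",269,259.1),("scene",348.9,200.1)]))
print("knob top",cast("top",286.6,250.2,.0925),cast("scene",338.6,204.9,.0925),tri([("top",286.6,250.2),("scene",338.6,204.9)]))
for H,K in(((269,259.1),(286.6,250.2)),):
  d=cast("top",*K,.0925)-cast("top",*H,.06);print(np.hypot(*d[:2]),np.degrees(np.arctan2(d[1],d[0])))
d=cast("scene",338.6,204.9,.0925)-cast("scene",348.9,200.1,.06);print(np.hypot(*d[:2]),np.degrees(np.arctan2(d[1],d[0])))
# hub edges direction in top
o=[cast("top",258+X/10-.5,238+Y/10-.5,.06) for X,Y in((142,148),(42,196),(92,280),(185,240))]
for i in range(4):
  d=o[(i+1)%4]-o[i];print(np.hypot(*d[:2]),np.degrees(np.arctan2(d[1],d[0])))
```

```text
((277.9827575683594, 255.7069091796875), (10.21324348449707, 30.639728546142578), 68.19859313964844)
hub top [0.47381001 0.24177004 0.06      ] [0.47223778 0.24333204 0.06      ] (array([0.47381998, 0.24165698, 0.06211291]), [[-0.04, -0.03], [-0.06, 0.01]])
knob top [0.49661225 0.191667   0.0925    ] [0.49427594 0.19289051 0.0925    ] (array([0.4963584 , 0.19130891, 0.09500214]), [[0.06, 0.05], [0.1, -0.01]])
0.05504777030574849 -65.52939383685752
0.05504569765739372 -66.39923560352865
0.030141896651348744 115.91353383416289
0.02665063369311281 -148.69505960133085
0.027487669030335483 -66.46830535908956
0.027675638558341206 25.55349501223212
```

```bash
cat > plan.py <<'E'
from h import *
hub=np.array([.4733,.2423,.008]);yaw=np.radians(-66.0)
seat=np.array([.5902,-.2088,.0963]);dy=np.radians(2.59)
a=np.array([-.5*np.cos(dy),-.5*np.sin(dy),np.cos(np.pi/6)])
ex=np.array([np.cos(dy),np.sin(dy),0]);e1=ex-a*(ex@a);e1/=np.linalg.norm(e1);e2=np.cross(a,e1)
Rc0=np.array([[np.cos(yaw),-np.sin(yaw),0],[np.sin(yaw),np.cos(yaw),0],[0,0,1]])
def Rcs(deg):
    q=np.radians(deg);x=np.cos(q)*e1+np.sin(q)*e2;return np.column_stack([x,np.cross(a,x),a])
F=np.diag([1,-1,-1.]);G=np.diag([-1,1,-1.])   # tool in crank frame
H=.016
E
python3 - <<'E'
from plan import *
for nm,Q in(("F",F),("G",G)):
    print(nm,"pick",arm.solve_ik(hub+[0,0,H],Rc0@Q),arm.solve_ik(hub+[0,0,.2],Rc0@Q))
    for d in(10,100,190,280):
        R=Rcs(d);print("  ",d,*[np.round(z,0).tolist() if (z:=arm.solve_ik(seat+h*a,R@Q)) is not None else None for h in(H,H+.08)])
for d in range(0,360,30):
    R=Rcs(d)@F;o=[]
    for q in range(0,360,45):
        z=arm.solve_ik(seat+.056*a+.055*Rcs(q)[:,0],R);o.append(None if z is None else np.round(z).astype(int).tolist())
    print(d,o[0],o[4],[x is not None for x in o].count(True))
E
```

```text
F pick None None
   10 [-36.0, 26.0, 110.0, 44.0, 27.0, 4.0] [-40.0, 17.0, 110.0, 35.0, 36.0, 12.0]
   100 [-36.0, 26.0, 110.0, 44.0, 27.0, -86.0] [-40.0, 17.0, 110.0, 35.0, 36.0, -78.0]
   190 [-36.0, 26.0, 110.0, 44.0, 27.0, -176.0] [-40.0, 17.0, 110.0, 35.0, 36.0, -168.0]
   280 [-36.0, 26.0, 110.0, 44.0, 27.0, 94.0] [-40.0, 17.0, 110.0, 35.0, 36.0, 102.0]
G pick [ 2.06738065e+01  3.41969619e+01  1.00075249e+02 -2.54444375e-14
  4.57277888e+01 -3.32619346e+00] [ 2.06738065e+01  1.98934614e+01  8.90536964e+01 -2.54444375e-14
  7.10528422e+01 -3.32619346e+00]
   10 [-36.0, 26.0, 110.0, 44.0, 27.0, -176.0] [-40.0, 17.0, 110.0, 35.0, 36.0, -168.0]
   100 [-36.0, 26.0, 110.0, 44.0, 27.0, 94.0] [-40.0, 17.0, 110.0, 35.0, 36.0, 102.0]
   190 [-36.0, 26.0, 110.0, 44.0, 27.0, 4.0] [-40.0, 17.0, 110.0, 35.0, 36.0, 12.0]
   280 [-36.0, 26.0, 110.0, 44.0, 27.0, -86.0] [-40.0, 17.0, 110.0, 35.0, 36.0, -78.0]
0 [-34, 22, 103, 32, 35, 30] [-43, 22, 117, 50, 28, 3] 8
30 [-34, 22, 103, 32, 35, 0] [-43, 22, 117, 50, 28, -27] 8
60 [-34, 22, 103, 32, 35, -30] [-43, 22, 117, 50, 28, -57] 8
90 [-34, 22, 103, 32, 35, -60] [-43, 22, 117, 50, 28, -87] 8
120 [-34, 22, 103, 32, 35, -90] [-43, 22, 117, 50, 28, -117] 8
150 [-34, 22, 103, 32, 35, -120] [-43, 22, 117, 50, 28, -147] 8
180 [-34, 22, 103, 32, 35, -150] None 7
210 None [-43, 22, 117, 50, 28, 153] 6
240 [-34, 22, 103, 32, 35, 150] [-43, 22, 117, 50, 28, 123] 8
270 [-34, 22, 103, 32, 35, 120] [-43, 22, 117, 50, 28, 93] 8
300 [-34, 22, 103, 32, 35, 90] [-43, 22, 117, 50, 28, 63] 8
330 [-34, 22, 103, 32, 35, 60] [-43, 22, 117, 50, 28, 33] 8
```

Run:
```python
from plan import *
R=Rc0@G
arm.grip(.06)
arm.move_to(hub+[0,0,.15],R);print(arm.current_t())
arm.move_l(hub+[0,0,H],R,feed=.12);print(arm.current_t(),arm.current_force())
arm.grip(.02);print("w",arm.current_width(),arm.current_t(),arm.current_force(),arm.current_ee_pos())
arm.move_l(hub+[0,0,.21],R,feed=.2)
print(arm.current_t(),arm.current_width(),arm.current_force())
s=arm.snapshot("scene")[:,:,::-1];cv2.imwrite("pics/sceneB.png",s)
```

```text
3.1
4.3667 [-0.32122927  0.50298177 -0.02625029]
w 0.02773417609101362 4.9583 [-1.32251546  0.41847778  0.77672822] [0.47325629 0.24229646 0.02406718]
6.075 0.028037336815514433 [-0.23944018  0.32379712 -2.85743612]
```

View pics/sceneB.png

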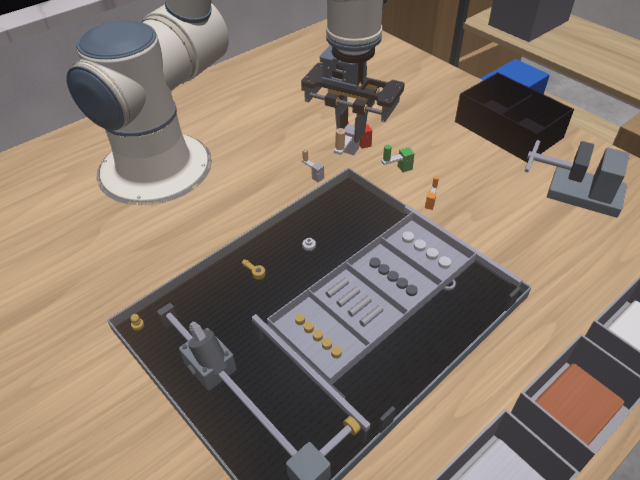

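The crank is held at scene (350,138), knob (340,140), with the width at 28.0 mm. Next I'll move it over the shaft and look before lowering.

Run:
```python
from plan import *
R=Rcs(190)@G
arm.move_to(seat+(H+.10)*a,R)
arm.move_l(seat+(H+.040)*a,R,feed=.1)
print(arm.current_t(),arm.current_force(),arm.current_ee_pos()-(seat+(H+.04)*a))
s=arm.snapshot("scene")[:,:,::-1];t=arm.snapshot("top")[:,:,::-1]
cv2.imwrite("pics/C.png",np.hstack([crop(s,160,285,60,80,6),crop(t,410,190,60,80,6)]))
cu=seat+.04*a
for n in("scene","top"): print(n,"under",proj(n,cu),"hubtop",proj(n,cu+.052*a),"knobtop",proj(n,cu+.0845*a+.055*Rcs(190)[:,0]))
```

```text
8.55 [-0.25687426 -0.68318118 -2.43854039] [3.14958432e-05 1.42326364e-04 2.09331637e-04]
scene under [190.21714056 319.9151341 ] hubtop [176.3160353  294.75501061] knobtop [151.11809538 276.02346386]
top under [440.36511433 221.71615143] hubtop [444.23896552 230.2594964 ] knobtop [449.46926968 255.17090217]
```

View pics/C.png

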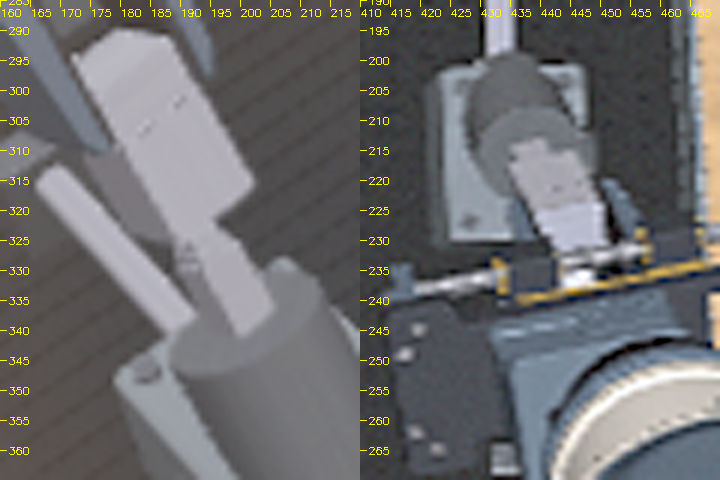

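In scene view the hub sits straight above the shaft tip (191,323), with its flats parallel to the shaft's. Inserting in steps, watching the force.

Run:
```python
from plan import *
R=Rcs(190)@G
for h in [.032,.028,.024,.020,.016,.012,.008,.006,.004,.003,.002,.001,0,-.001,-.002,-.003]:
    arm.move_l(seat+(H+h)*a,R,feed=.05)
    f=arm.current_force();p=arm.current_ee_pos()-seat
    print(h,round(arm.current_t(),2),"axial %.1f"%(f@a),"e1 %.1f e2 %.1f"%(f@e1,f@e2),"h act %.4f"%(p@a-H),"w %.4f"%arm.current_width())
    if f@a>18 or np.linalg.norm(f)>30: break
```

```text
0.032 8.96 axial -2.4 e1 -1.6 e2 -0.1 h act 0.0318 w 0.0283
0.028 9.21 axial 6.4 e1 -1.9 e2 0.6 h act 0.0280 w 0.0278
0.024 9.46 axial 20.9 e1 2.0 e2 5.1 h act 0.0245 w 0.0278
```

Run:
```python
from plan import *
s=snap("scene",3);t=snap("top",2)
cv2.imwrite("pics/D.png",np.hstack([crop(s,165,290,50,60,8,.5),crop(t,420,200,45,60,8)]))
cu=seat+.024*a
for q in((-1,-1),(-1,1),(1,1),(1,-1)): print(q,[proj("scene",cu+h*a+.014*(Rcs(190)[:,:2]@np.array(q))).round(1).tolist() for h in(0,.052)])
```

```text
(-1, -1) [[205.0, 323.6], [191.5, 298.6]]
(-1, 1) [[192.6, 333.7], [178.5, 308.5]]
(1, 1) [[183.8, 331.3], [169.9, 306.6]]
(1, -1) [[196.1, 321.4], [182.7, 296.9]]
```

View pics/D.png

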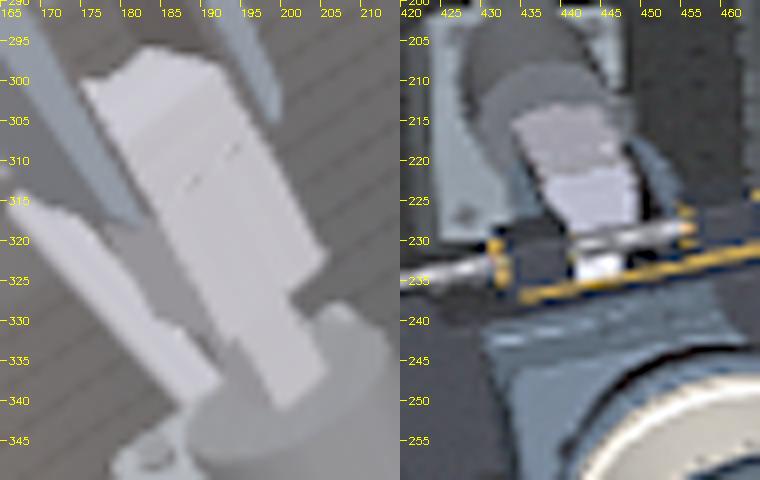

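Contact about 8 mm early. I'll back off and probe small sideways offsets, guided by the force.

Run:
```python
from plan import *
R=Rcs(190)@G
print([proj("top",seat+.024*a+.014*e1+q*e2).round(1).tolist() for q in(.014,-.014)])
best=[]
f0=None
for p,q in [(0,0),(0,2),(0,-2),(2,0),(-2,0),(2,2)]:
    o=(p*e1+q*e2)*1e-3
    arm.move_l(seat+o+(H+.032)*a,R,feed=.1)
    f0=arm.current_force()
    r=[]
    for h in(.028,.026):
        arm.move_l(seat+o+(H+h)*a,R,feed=.06);f=arm.current_force()-f0;r.append(np.round([f@a,f@e1,f@e2],1).tolist())
        if f@a>22:break
    print(p,q,r,np.round(arm.current_torque(),2),round(arm.current_t(),1))
    if r[-1][0]<2 and len(r)==2: break
```

```text
[[434.1, 214.5], [444.9, 214.1]]
0 0 [[0.5, 0.7, 1.5], [0.0, 0.4, -0.3]] [-0.12  0.67  0.02] 10.5
```

```bash
cat > ins.py <<'E'
from plan import *
import sys
R=Rcs(190)@G
p,q=float(sys.argv[1]),float(sys.argv[2]);o=(p*e1+q*e2)*1e-3
for h in [float(x)*1e-3 for x in sys.argv[3].split(",")]:
    arm.move_l(seat+o+(H+h)*a,R,feed=.05)
    f=arm.current_force();pp=arm.current_ee_pos()-seat;tq=arm.current_torque()
    print(h,round(arm.current_t(),2),"axial %.1f"%(f@a),"e1 %.1f e2 %.1f"%(f@e1,f@e2),"h act %.4f"%(pp@a-H),"tq",np.round([tq@e1,tq@e2,tq@a],2))
    if f@a>18 or np.linalg.norm(f)>30: break
E
python3 ins.py 0 0 24,22,20,18,16,12,8,6,4,3,2,1,0,-1
```

```text
0.024 10.71 axial -1.8 e1 -2.5 e2 -0.8 h act 0.0238 tq [-0.15  1.12  0.1 ]
0.022 10.96 axial -1.8 e1 -5.2 e2 -1.5 h act 0.0219 tq [-0.19  1.36  0.03]
0.02 11.21 axial 13.1 e1 -3.6 e2 1.9 h act 0.0204 tq [0.36 1.22 0.03]
0.018000000000000002 11.46 axial -3.1 e1 -5.4 e2 -0.8 h act 0.0180 tq [-0.32  1.52  0.08]
0.016 11.71 axial -3.0 e1 -5.5 e2 -1.1 h act 0.0158 tq [-0.34  1.8   0.09]
0.012 11.96 axial -4.1 e1 -7.3 e2 -1.9 h act 0.0117 tq [-0.33  2.01  0.08]
0.008 12.21 axial -3.4 e1 -8.3 e2 -2.7 h act 0.0078 tq [-0.36  2.25  0.08]
0.006 12.46 axial -3.7 e1 -9.1 e2 -1.7 h act 0.0058 tq [-0.42  2.41  0.04]
0.004 12.71 axial -5.3 e1 -10.1 e2 -1.2 h act 0.0038 tq [-0.48  2.55  0.08]
0.003 12.96 axial -2.8 e1 -10.4 e2 -3.3 h act 0.0029 tq [-0.53  2.65  0.12]
0.002 13.21 axial -1.1 e1 -10.8 e2 -2.1 h act 0.0019 tq [-0.49  2.73  0.07]
0.001 13.46 axial -1.0 e1 -11.6 e2 -2.5 h act 0.0009 tq [-0.49  2.8   0.1 ]
0.0 13.71 axial -1.2 e1 -13.1 e2 -2.7 h act -0.0001 tq [-0.57  2.87  0.1 ]
-0.001 13.96 axial -0.9 e1 -12.3 e2 -1.8 h act -0.0011 tq [-0.53  2.91  0.12]
```

```bash
python3 ins.py -1 0 -1,-2,-3,-4,-5,-6,-7,-8,-9,-10
python3 - <<'E'
from plan import *
s=snap("scene",3);t=snap("top",2)
cv2.imwrite("pics/E.png",np.hstack([crop(s,165,290,50,60,8,.5),crop(t,420,200,45,60,8)]))
E
```

```text
-0.001 14.21 axial -2.0 e1 -8.1 e2 -0.1 h act -0.0010 tq [-0.15  2.02  0.05]
-0.002 14.46 axial 13.7 e1 -10.0 e2 0.6 h act -0.0016 tq [0.08 2.34 0.07]
-0.003 14.71 axial 27.0 e1 -10.6 e2 0.7 h act -0.0021 tq [0.24 2.55 0.11]
```

View pics/E.png

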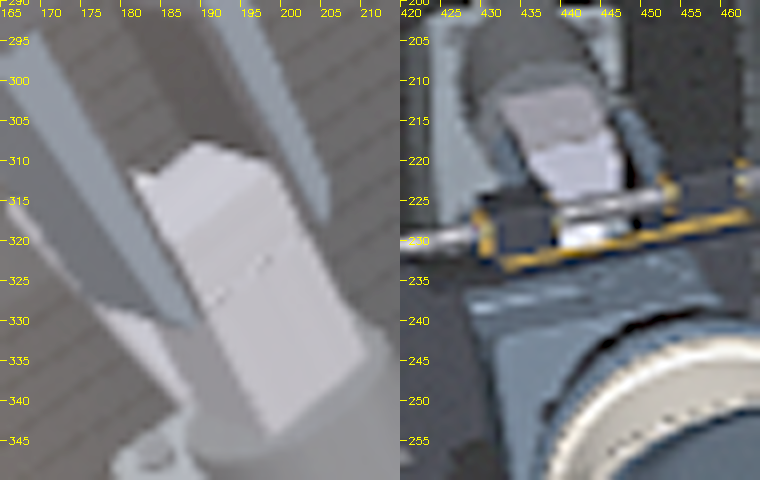

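The hub sits on the round face: scene bottom edge from (198,344) to (209,334), with 27 N axial. Releasing, retracting and measuring hub and knob.

Run:
```python
from plan import *
R=Rcs(190)@G
arm.grip(.05);print(arm.current_t(),arm.current_force())
p=arm.current_ee_pos()
arm.move_l(p+.09*a,R,feed=.2)
arm.move_l(p+.09*a+np.array([-.03,.12,.06]),R,feed=.25)
print(arm.current_t())
s=snap("scene",2);t=snap("top",2);cv2.imwrite("pics/sceneF.png",s);cv2.imwrite("pics/topF.png",t)
cv2.imwrite("pics/F.png",np.hstack([crop(s,155,290,60,60,6,.6),crop(t,415,200,60,60,6)]))
for n in("scene","top"):print(n,"hubtop",proj(n,seat+.052*a),"knobtop",proj(n,seat+.0845*a+.055*Rcs(190)[:,0]))
```

```text
15.4917 [-0.54864534  0.00767647  0.30977166]
16.7917
scene hubtop [187.06040579 314.20164334] knobtop [161.95001255 295.2116219 ]
top hubtop [441.23808183 223.64138349] knobtop [446.33544346 247.9443857 ]
```

View pics/F.png

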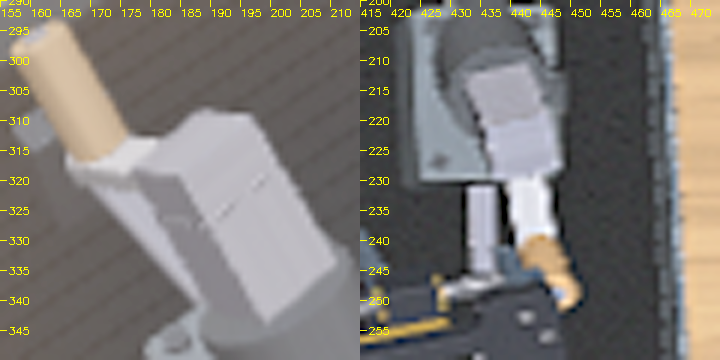

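Run:
```python
from plan import *
k,e=tri([("scene",160.3,295.3),("top",449.2,248.2)]);h,e2_=tri([("scene",186.5,313.2),("top",442,224.2)])
for nm,P,er in(("knob",k,e),("hub",h,e2_)):
    d=P-seat;print(nm,np.round(np.array([d@e1,d@e2,d@a])*1e3,1),er)
s=cv2.imread("pics/sceneF.png");t=cv2.imread("pics/topF.png")
cv2.imwrite("pics/F2.png",np.hstack([crop(s,152,286,30,40,13,.7),crop(t,432,218,24,40,13,.8)]))
```

```text
knob [-52.6 -14.3  87.6] [[-1.22, 0.15], [-0.75, -0.33]]
hub [-0.1 -0.8 54.5] [[-0.49, 0.06], [-0.29, -0.13]]
```

View pics/F2.png

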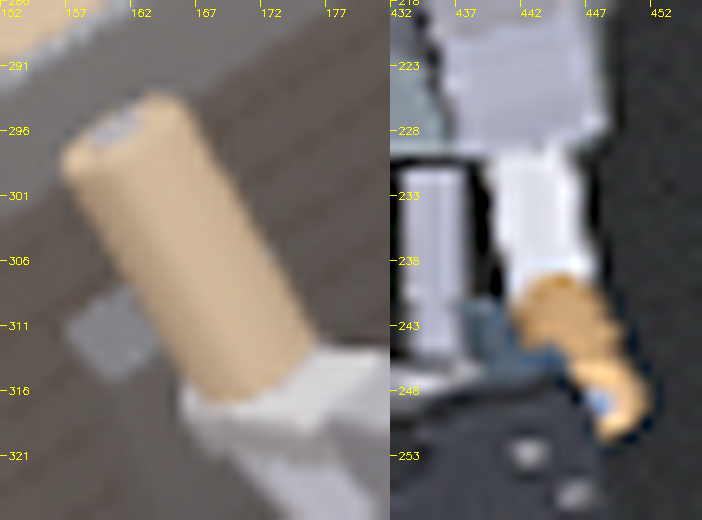

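```bash
cat > wind.py <<'E'
from plan import *
R=Rcs(190)@G
cen=seat-.0005*e1-.0005*e2; HK=.0565
def kp(deg,h=HK,r=.055): return cen+h*a+r*(np.cos(np.radians(deg))*e1+np.sin(np.radians(deg))*e2)
def run(degs,feed=.09,lim=25,c=None):
    d=np.zeros(3) if c is None else c
    for g in degs:
        arm.move_l(kp(g)+d,R,feed=feed)
        f=arm.current_force();q=np.radians(g)
        rad=np.cos(q)*e1+np.sin(q)*e2;tan=np.cross(a,rad)   # ccw tangent; drag on cw motion gives +tan force
        print(int(g),"t%.2f"%arm.current_t(),"ax %.1f rad %.1f tan %.1f"%(f@a,f@rad,f@tan),"w %.4f"%arm.current_width())
        if f@tan>lim or np.linalg.norm(f)>45: print("STOP");return g
E
python3 - <<'E'
from wind import *
arm.grip(.046)
arm.move_to(kp(191,HK+.07),R)
arm.move_l(kp(191),R,feed=.12);print(arm.current_t(),arm.current_force())
arm.grip(.012);print("w",arm.current_width(),arm.current_force(),arm.current_t())
run([185,180,170,160,150])
E
```

```text
18.675 [-0.65530838  0.08301062  0.43391597]
w 0.01564901413587015 [-2.49181695 -0.0922005   2.26857777] 19.2583
185 t19.51 ax 1.8 rad 0.3 tan 1.8 w 0.0157
180 t19.76 ax 2.9 rad 0.8 tan 2.9 w 0.0158
170 t20.02 ax 4.5 rad 2.1 tan 2.9 w 0.0161
160 t20.27 ax 7.4 rad 2.0 tan 2.1 w 0.0159
150 t20.53 ax 9.6 rad 3.3 tan 3.1 w 0.0162
```

Run:
```python
from wind import *
s=snap("scene",2);t=snap("top",2)
cv2.imwrite("pics/G.png",np.hstack([crop(s,140,270,80,80,5,.6),crop(t,410,190,70,80,5)]))
for n in("scene","top"):print(n,"tcp",proj(n,arm.current_ee_pos()))
```

```text
scene tcp [188.13218656 297.35850533]
top tcp [430.25802574 241.77416866]
```

View pics/G.png

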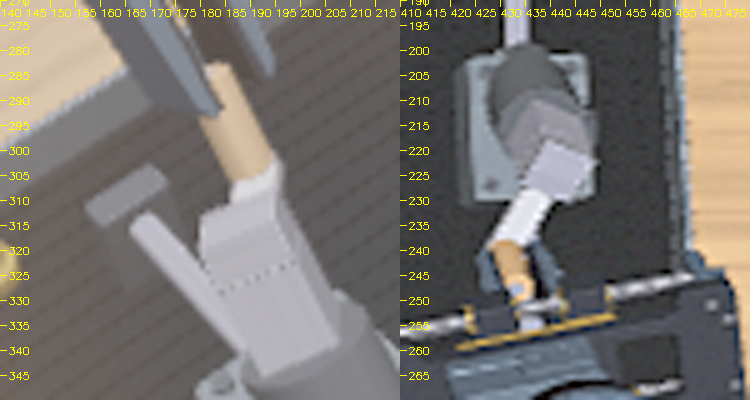

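The knob is gripped on its axis: TCP projects to (188,297) on the knob in the scene view. Forces are small, so I'll continue winding, trimming height to keep a slight downward press.

```bash
cat >> wind.py <<'E'
def runA(degs,feed=.1,lim=25,off=0.):
    for g in degs:
        arm.move_l(kp(g)+off*a,R,feed=feed)
        f=arm.current_force();q=np.radians(g)
        rad=np.cos(q)*e1+np.sin(q)*e2;tan=np.cross(a,rad);ax=f@a
        off+=np.clip((ax-5)*.00015,-.0008,.0008)
        print(int(g),"t%.2f"%arm.current_t(),"ax %.1f rad %.1f tan %.1f"%(ax,f@rad,f@tan),"off %.1f"%(off*1e3),"w %.4f"%arm.current_width())
        if f@tan>lim or np.linalg.norm(f)>45: print("STOP");break
    return off,g
E
python3 - <<'E'
from wind import *
print(runA(range(140,-171,-12)))
s=snap("scene",2);cv2.imwrite("pics/H.png",crop(s,120,260,130,100,5,.7))
E
```

```text
140 t20.98 ax 11.9 rad 4.9 tan 2.7 off 0.8 w 0.0159
128 t21.25 ax 6.8 rad 2.3 tan 2.9 off 1.1 w 0.0159
116 t21.52 ax 8.1 rad 2.7 tan 2.7 off 1.5 w 0.0156
104 t21.78 ax 6.6 rad 3.8 tan 2.5 off 1.8 w 0.0160
92 t22.05 ax 7.8 rad 4.9 tan 2.2 off 2.2 w 0.0161
80 t22.32 ax 7.6 rad 7.0 tan 1.9 off 2.6 w 0.0160
68 t22.58 ax 7.1 rad 9.5 tan 2.3 off 2.9 w 0.0157
56 t22.85 ax 9.1 rad 11.8 tan 1.8 off 3.5 w 0.0158
44 t23.12 ax 6.9 rad 9.6 tan 1.8 off 3.8 w 0.0160
32 t23.38 ax 6.4 rad 7.3 tan 2.1 off 4.0 w 0.0162
20 t23.65 ax 6.7 rad 7.2 tan 0.7 off 4.3 w 0.0154
8 t23.92 ax 3.8 rad 5.3 tan 1.4 off 4.1 w 0.0157
-4 t24.18 ax 4.6 rad 4.9 tan 1.3 off 4.0 w 0.0160
-16 t24.45 ax 4.1 rad 4.6 tan 1.2 off 3.9 w 0.0156
-28 t24.72 ax 2.5 rad 4.8 tan 0.9 off 3.5 w 0.0159
-40 t24.98 ax 2.4 rad 3.9 tan 0.7 off 3.2 w 0.0160
-52 t25.25 ax 2.4 rad 1.7 tan 1.4 off 2.8 w 0.0160
-64 t25.52 ax 0.7 rad 1.4 tan 1.0 off 2.1 w 0.0160
-76 t25.78 ax 2.0 rad 0.5 tan 1.3 off 1.7 w 0.0157
-88 t26.05 ax 1.8 rad 0.7 tan 1.6 off 1.2 w 0.0156
-100 t26.32 ax 1.6 rad -0.1 tan 1.6 off 0.7 w 0.0158
-112 t26.58 ax 3.7 rad 0.6 tan 2.2 off 0.5 w 0.0158
-124 t26.85 ax 1.9 rad 1.1 tan 1.9 off 0.0 w 0.0159
-136 t27.12 ax 4.3 rad 2.1 tan 1.9 off -0.1 w 0.0159
-148 t27.38 ax 4.9 rad 2.7 tan 2.8 off -0.1 w 0.0160
-160 t27.65 ax 5.6 rad 2.2 tan 2.0 off -0.0 w 0.0159
(np.float64(-1.1021038764689485e-05), -160)
```

View pics/H.png

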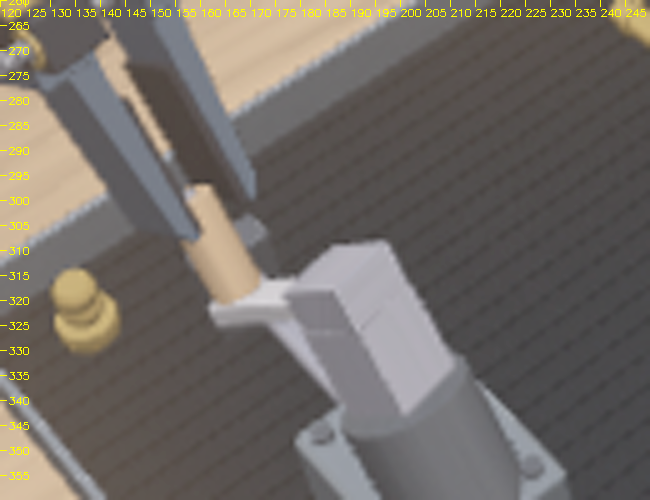

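Still seated on the face (197,343), knob held, drag about 2 N. Continuing the second turn.

Run:
```python
from wind import *
print(runA(range(-172,-509,-12),lim=15))
s=snap("scene",2);t=snap("top",2);cv2.imwrite("pics/sceneI.png",s);cv2.imwrite("pics/topI.png",t)
```

```text
-172 t28.02 ax 5.4 rad 3.1 tan 2.3 off 0.1 w 0.0158
-184 t28.28 ax 7.1 rad 2.5 tan 2.3 off 0.4 w 0.0160
-196 t28.55 ax 6.4 rad 2.0 tan 2.2 off 0.6 w 0.0159
-208 t28.82 ax 6.2 rad 2.9 tan 2.8 off 0.7 w 0.0160
-220 t29.08 ax 7.8 rad 2.9 tan 2.7 off 1.2 w 0.0161
-232 t29.35 ax 6.3 rad 2.4 tan 3.0 off 1.4 w 0.0156
-244 t29.62 ax 7.3 rad 4.2 tan 2.6 off 1.7 w 0.0159
-256 t29.88 ax 7.8 rad 4.3 tan 2.3 off 2.1 w 0.0160
-268 t30.15 ax 6.7 rad 5.6 tan 1.8 off 2.4 w 0.0160
-280 t30.42 ax 7.5 rad 8.9 tan 1.9 off 2.8 w 0.0155
-292 t30.68 ax 8.1 rad 10.6 tan 1.4 off 3.2 w 0.0158
-304 t30.95 ax 8.9 rad 11.7 tan 2.3 off 3.8 w 0.0161
-316 t31.22 ax 7.5 rad 8.7 tan 1.9 off 4.2 w 0.0162
-328 t31.48 ax 5.5 rad 6.8 tan 1.4 off 4.3 w 0.0160
-340 t31.75 ax 5.6 rad 5.5 tan 0.4 off 4.3 w 0.0163
-352 t32.02 ax 4.9 rad 6.0 tan 1.1 off 4.3 w 0.0157
-364 t32.28 ax 3.4 rad 3.8 tan 1.7 off 4.1 w 0.0160
-376 t32.55 ax 3.7 rad 3.9 tan 0.9 off 3.9 w 0.0157
-388 t32.82 ax 3.0 rad 3.4 tan 2.0 off 3.6 w 0.0157
-400 t33.08 ax 2.4 rad 2.9 tan 0.2 off 3.2 w 0.0157
-412 t33.35 ax 2.0 rad 2.1 tan 0.9 off 2.8 w 0.0157
-424 t33.62 ax 0.9 rad 0.5 tan 1.3 off 2.1 w 0.0157
-436 t33.88 ax 0.7 rad -0.0 tan 1.0 off 1.5 w 0.0156
-448 t34.15 ax 2.3 rad 0.6 tan 2.3 off 1.1 w 0.0161
-460 t34.42 ax 3.1 rad 0.6 tan 1.3 off 0.8 w 0.0158
-472 t34.68 ax 1.8 rad 0.2 tan 2.6 off 0.3 w 0.0161
-484 t34.95 ax 4.2 rad 1.4 tan 2.5 off 0.2 w 0.0157
-496 t35.22 ax 2.6 rad 1.1 tan 1.6 off -0.1 w 0.0157
-508 t35.48 ax 5.3 rad 3.3 tan 2.9 off -0.1 w 0.0160
(np.float64(-8.514233418456537e-05), -508)
```

View pics/sceneI.png

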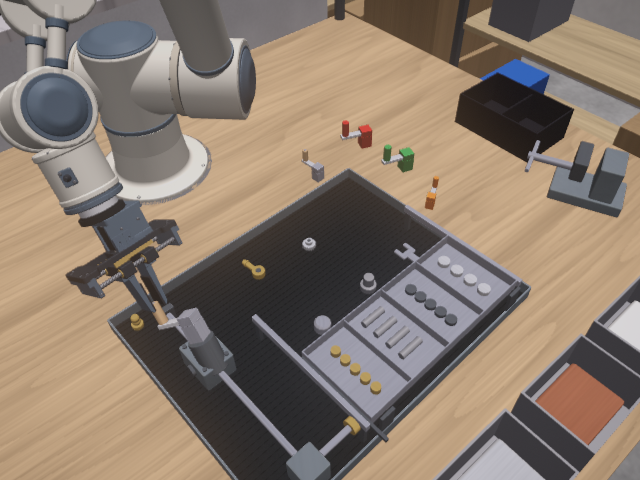

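View pics/topI.png

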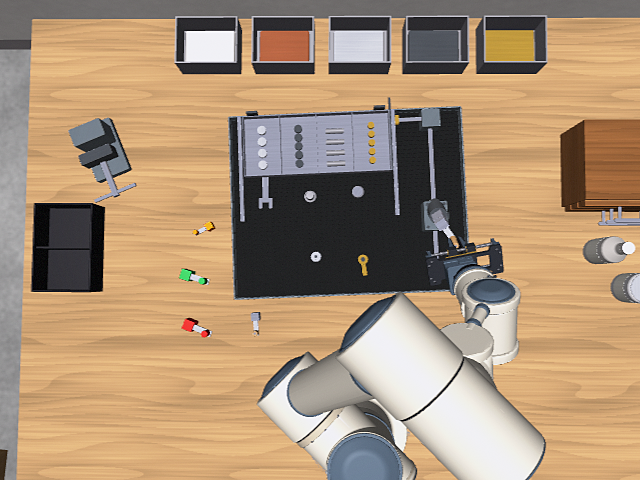

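The tray has run to the rear, its rear edge at top row ~115 close to the bumper blocks. The fittings are where they lay. Now small steps until the hard stop is felt.

Run:
```python
from wind import *
print(runA(range(-512,-580,-4),feed=.05,lim=10))
print(arm.current_ee_pos())
s=snap("scene",2);t=snap("top",2)
cv2.imwrite("pics/J.png",np.hstack([crop(s,110,270,110,90,4,.7),crop(t,225,100,60,90,4),crop(t,360,100,50,90,4)]))
```

```text
-512 t35.93 ax 3.7 rad 2.6 tan 2.1 off -0.2 w 0.0157
-516 t36.18 ax 6.9 rad 3.9 tan 2.8 off 0.1 w 0.0163
-520 t36.43 ax 3.9 rad 1.6 tan 2.5 off -0.1 w 0.0159
-524 t36.68 ax 5.2 rad 2.6 tan 2.3 off -0.1 w 0.0158
-528 t36.93 ax 4.6 rad 2.3 tan 2.4 off -0.1 w 0.0160
-532 t37.18 ax 5.8 rad 3.2 tan 2.5 off 0.0 w 0.0157
-536 t37.43 ax 4.2 rad 2.7 tan 2.9 off -0.1 w 0.0156
-540 t37.68 ax 5.2 rad 3.1 tan 2.9 off -0.1 w 0.0157
-544 t37.93 ax 6.7 rad 1.6 tan 1.8 off 0.2 w 0.0158
-548 t38.18 ax 4.6 rad 0.6 tan 2.7 off 0.1 w 0.0160
-552 t38.43 ax 6.3 rad 2.1 tan 3.7 off 0.3 w 0.0159
-556 t38.68 ax 10.3 rad 1.5 tan 8.4 off 1.1 w 0.0156
-560 t38.93 ax 6.3 rad -0.5 tan 9.2 off 1.3 w 0.0160
-564 t39.18 ax 9.0 rad 0.5 tan 13.5 off 1.9 w 0.0160
STOP
(np.float64(0.001925373986132127), -564)
[ 0.51692738 -0.19219042  0.12145763]
```

View pics/J.png

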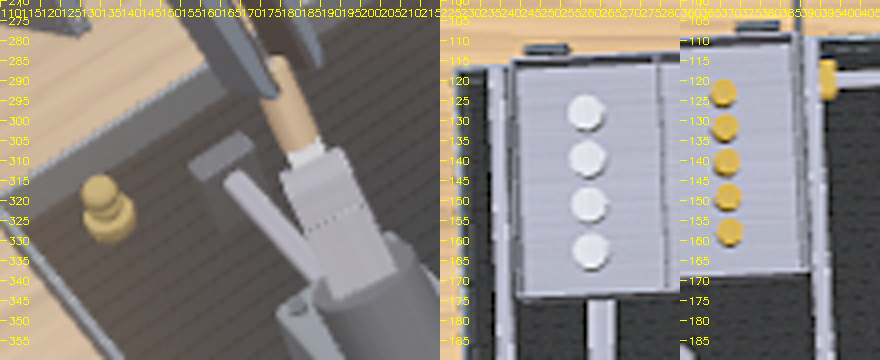

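The hard stop is felt: the drag rose from 2.5 N to 13 N past about -554°. Unload, release and retract along the shaft axis.

Run:
```python
from wind import *
arm.move_l(kp(-557)+.001*a,R,feed=.05);print(arm.current_force())
arm.grip(.04)
p=arm.current_ee_pos();print(arm.current_force())
arm.move_l(p+.10*a,R,feed=.2)
arm.move_l(p+.10*a+np.array([-.10,.10,.06]),R,feed=.25)
print(arm.current_t(),arm.current_force())
s=snap("scene",2);t=snap("top",2);cv2.imwrite("pics/sceneK.png",s);cv2.imwrite("pics/topK.png",t)
cv2.imwrite("pics/K.png",np.vstack([np.hstack([crop(s,150,280,65,75,6,.6),crop(t,410,190,60,75,6)]),]))
# tray front edge: row of bright->dark along columns, before/after
t0=cv2.imread("pics/topA.png")
for u in(270,310,350,380):
    r=[]
    for im in(t0,t):
        g=cv2.cvtColor(im,cv2.COLOR_BGR2GRAY).astype(float)[150:225,u-2:u+3].mean(1);d=np.diff(cv2.GaussianBlur(g[:,None],(1,3),0).ravel());r.append(150+int(np.argmin(d))+.5)
    P=[cast("top",u,v,.080+.0)[:2] for v in r];print(u,r,"travel",np.linalg.norm(P[1]-P[0]).round(4),"front at",P[1].round(4))
```

```text
[-1.87010799 -6.10906681  3.1356923 ]
[-0.40331843 -0.32352252 -0.06688615]
41.6417 [-0.39104412 -0.27259937  0.26809716]
270 [209.5, 172.5] travel 0.1007 front at [0.7076 0.2393]
310 [207.5, 201.5] travel 0.0163 front at [0.6289 0.1305]
350 [206.5, 169.5] travel 0.1005 front at [0.7161 0.0229]
380 [204.5, 168.5] travel 0.0977 front at [ 0.7189 -0.0579]
```

View pics/K.png

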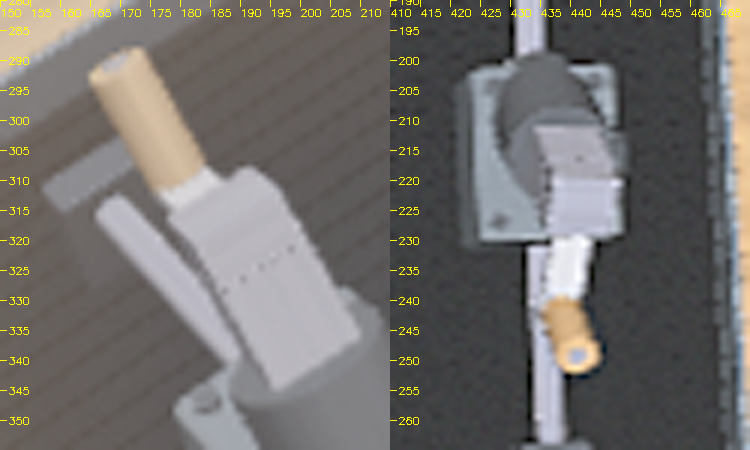

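View pics/sceneK.png

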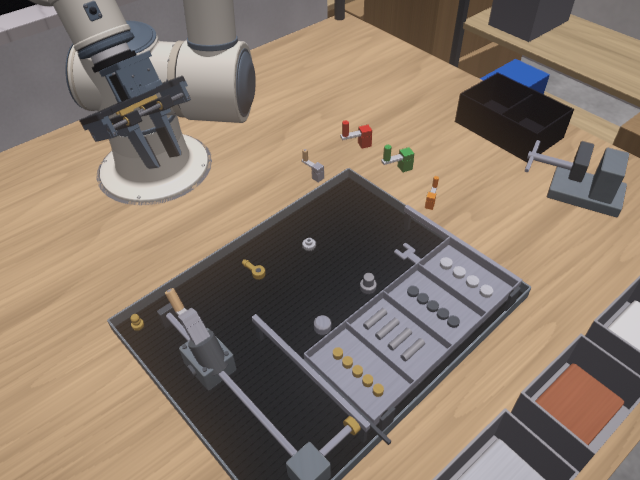

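Hub base is still flat on the round face at scene (196,344), as when first seated. The tray's rear edge is at the bumpers, the fittings haven't moved, and the gripper is clear. Handing in.

Run:
```python
from plan import *
k,e=tri([("scene",169.2,289.8),("top",440.3,248.7)]);d=k-seat;print("knob top e1,e2,a",np.round([d@e1*1e3,d@e2*1e3,d@a*1e3],1),e)
s0=cv2.imread("pics/topA.png");s1=cv2.imread("pics/topK.png")
for nm,(x,y) in dict(nut=(316,256),banjo=(363,264),hose=(454,278)).items():
    p=s0[y-14:y+15,x-14:x+15];r=cv2.matchTemplate(s1[y-24:y+25,x-24:x+25],p,cv2.TM_CCOEFF_NORMED);print(nm,"shift px",np.subtract(cv2.minMaxLoc(r)[3],10))
print(arm.current_t(),np.abs(arm.current_dq()).max());arm.sign_off()
```

```text
knob top e1,e2,a [-55.2   6.   85.3] [[0.0, -0.0], [0.0, 0.0]]
nut shift px [0 0]
banjo shift px [0 0]
hose shift px [0 0]
41.8417 0.36145906699000724
the job is handed in; nothing more can be done
```

I fitted the larger grey crank on the winder's shaft and wound it clockwise by its knob, about 742° by the camera. I stopped when the hard stop was felt, then let go, backed off and handed in at about 42 s. No verdict was reported.

**Last checks that agreed**
- **Crank seat:** the knob top is 85.3 mm above the estimated seat, where 84.5 mm is expected. The hub base lies flat on the round face in the pictures.
- **Tray:** the drag at the knob rose from about 2.5 N to 13.5 N at the end of travel. Tray travel in the top view was about 98–101 mm (three of four edge readings; the 310 px column picked up the wrong edge). That fits a start about 10 mm along.
- **Fittings:** the thumb nut, banjo and hose tail showed no shift in the top view. The pipe cap, spigot and spanner were under the tray at the start, so I could only see that they look undisturbed.
- **Robot:** it was clear of everything, with near-zero force.

**What went less smoothly**
- **First insertion:** it met 21 N about 8 mm after the tip entered. After a small back-off and re-entry it went in, with a light catch (13 N) at 20 mm that cleared. It seated 1.5 mm lower than I had estimated.
- **Winding plane:** it was about 2° off my estimate, so I trimmed the height by up to 4 mm using the force readings.
- **Knob grip:** the gripper read about 16 mm on the 18 mm knob. I did not explain this, but the hold never slipped off.

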